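# Present a vial to the dosing nozzle with the cam lift

## Task

On the weighing bench, slide the dosing head along its rail by the red grip until the nozzle is centred over the mouth of the amber vial. Then swing the orange cam lever up to its highest lift point, so that the vial comes right up around the nozzle tip, and finish while still holding the lever there, because it springs back if let go. Leave the vial seated in its cup and do not disturb the bottle, the jar or the tube rack.

Things in the scene. Friction and masses are not known exactly. Their poses are not given: they have to be found in the camera images.
- dosing_rail: Fixed dosing rail: a 310 mm aluminium bar, 16 mm wide, centre 157 mm above the bench, on two steel posts 330 mm apart. Origin on the bench, midway between the posts in y and 80 mm in front (-x, robot side) of the bar's centre line. Own y runs along the bar, own x from the robot towards the bar, z up; the rail may be turned by up to 0.25 rad about the vertical. The cam lift stands in front of the bar, square to it.
- dosing_head (a joint): Position of the dosing head along the rail, 0 to 0.15 m; 0 at the +y end, growing as the head slides to the rail's -y. Slides with about 2 N of friction and stays where it is left.
- head_grip (a point): Centre of the top of the red grip of the dosing head: an upright block 30 mm along rail x, 18 mm along rail y, standing 41 mm clear above the grey carriage (top 230 mm above the bench). It moves with the head. Same axes as the rail.
- nozzle_tip (a point): Lower end of the dosing nozzle (steel tube of 8 mm diameter, 143 mm above the bench) under the white 40 mm wide dosing head, whose top is at 213 mm; 80 mm in front (-x of the rail) of the red grip, at the same place along the rail. Moves with the head.
- cam_lift: Fixed white cam lift with a blue band, 80 x 68 mm body, 70 mm high, on a 110 x 90 mm foot. Origin on the bench under the vial's axis; axes parallel to the rail's. It stands up to 30 mm to either side of the rail's middle, its vial axis in the plane in which the nozzle travels.
- cam_lever (a joint): Angle of the cam lever, rad, 0 to 1.9. At 0 (rest, on its stop) the lever arm points towards the robot (-x of the lift), about 10 degrees above level; it turns up and over towards +x. The lift is highest at 1.40, where the arm points straight up (vial raised 20 mm); beyond that the cam sinks again (by about 3 mm at 1.9). A spring returns it to 0 when let go: about 0.12 N m at rest and 0.2 N m at the top, so some 2.5 N at the handle.
- cam_axis (a point): Point on the lever's hinge axis, which runs along the lift's y at 60 mm above the bench; this point lies in the middle of the orange handle's length, 90 mm to the -y side of the lift's origin.
- lever_handle (a point): Middle of the orange handle: a round bar of 18 mm diameter, 60 mm long, parallel to the hinge axis, at the end of the 90 mm lever arm on the -y side of the lift (90 mm from the vial's axis; the steel arm itself runs 41 mm nearer the lift, 5 mm radius). About 75 mm above the bench at rest, 150 mm at the top. Moves and turns with the lever; at rest its axes are parallel to the lift's.
- table_floor (a point): Centre of the floor of the aluminium cup (inside 32 mm wide, rim 14 mm above the floor) on the lift's table that carries the vial; 80 mm above the bench at rest, 100 mm at the highest lift.
- vial: Open amber vial, 28 mm diameter, 50 mm tall, wall 2 mm, standing loose in the cup of the cam lift; origin at the centre of its underside, z up.
- vial_rim (a point): Centre of the vial's mouth, 50 mm above its underside: 130 mm above the bench at rest, 150 mm at the highest lift (7 mm above the nozzle's tip).
- bottle: Bystander: white bottle with a red cap, 64 mm diameter, 150 mm tall; origin at the centre of its underside.
- jar: Bystander: white jar with a blue cap, 70 mm diameter, 100 mm tall; origin at the centre of its underside.
- tube_rack: Bystander: orange rack with red-capped tubes, 75 x 170 mm, 114 mm tall; origin at the centre of its underside.
Mind the look-alikes: they are no part of the job. Of the things that look like the cam_lift, the smallest one is meant.

How it is judged:
On the way, in this order (a step that is already met when the one before it is completed fails the run):
1. the nozzle is centred over the vial's mouth within 5 mm while the cam lever is still down (horizontal distance between nozzle_tip and vial_rim below 0.005 m and value of joint cam_lever below 0.2 rad), for 0.2 s.
2. the cam lever is at its highest lift point, the nozzle still centred over the vial (horizontal distance between nozzle_tip and vial_rim below 0.005 m and value of joint cam_lever between 1.25 and 1.55 rad), for 0.2 s.
At the end, for the whole second after the job is handed in: The robot's fingers hold the cam lever (more than 0.5 N) still within 0.15 rad of its highest point (1.40), the nozzle tip is within 5 mm of the axis of the vial's mouth and at least 6 mm below its rim, and the vial stands upright and seated in its cup (all of step 2 and z of nozzle_tip in the frame of vial_rim below -0.006 m and velocity of joint cam_lever between -0.1 and 0.1 rad/s and contact force between the fingers and cam_lever above 0.5 N and angle between vial's own z axis and vertical below 0.12 rad and distance between vial and table_floor below 0.006 m); the arm keeps its last pose, push and grip.
It fails at once if the white bottle is shifted by more than 20 mm or tipped (distance of bottle from where it was at the start of the episode above 0.02 m or angle between bottle's own z axis and vertical above 0.2 rad).
It fails at once if the white jar is shifted by more than 20 mm or tipped (distance of jar from where it was at the start of the episode above 0.02 m or angle between jar's own z axis and vertical above 0.2 rad).
It fails at once if the tube rack is shifted by more than 20 mm or tipped (distance of tube_rack from where it was at the start of the episode above 0.02 m or angle between tube_rack's own z axis and vertical above 0.2 rad).
It fails at once if the vial is tipped or lifted out of its cup (angle between vial's own z axis and vertical above 0.3 rad or distance between vial and table_floor above 0.012 m).
It also fails if it takes over 56 s, if anything falls off the work surface, if the arm or the gripper's body presses on something with over 40 N, if the wrist force passes 120 N, or if a joint passes its speed limit or range.

## Robot

A 6-joint arm with a two-finger parallel gripper is mounted at the origin on the work surface. World frame = base frame: x ahead of the robot, y to its left, z up, the work surface at z = 0. Lengths are in m, angles in rad, forces in N, time in s.
With the tool pointing down it reaches from about 0.325 to 0.9 m from the base axis. Payload 6.1 kg.
Tool frame: the origin (TCP) lies at the very end of the fingers, on their centre line; the grasp point (between the pads) lies 19 mm behind it; z points along the fingers, y is the line along which they close (so a half turn about z gives the same grasp; the last joint's range is limited). The gripper opens to 87 mm and grips with 3 to 60 N. Pads are 19 mm wide; open, the fingers measure 117 mm over their backs; the gripper's body (75 mm by 190 mm) begins 51 mm behind the grasp point.
Start: joints at [-1.312, 0.22, 1.526, -0, 1.395, -0.126], TCP at [0.235, -0.579, 0.223] pointing down, gripper open.
Joint ranges: [-2.98, 2.98], [-0.91, 2.08], [0.09, 2.57], [-1.24, 4.39], [0.2, 2.65], [-2.68, 2.68]. Speed limits (rad/s): [2.57, 2.57, 3.01, 3.14, 3.14, 3.14].

## Interface

Orientations are given as a unit quaternion [w, x, y, z].
In Python, from station import robot gives the robot as it stands.
- The arm moves only by the tool carry_out, never from a script. Its argument "motion" is a list of rows, each a list of 7 numbers: the shift along the tool's x, y, z in mm, then the turn, a rotation vector about the tool's x, y, z in degrees, then the opening, from 0 (shut) to 1 (fully open). A call has 1 to 8 rows; each row is the pose to reach, as a shift and turn from the pose commanded when the call began, along the tool's axes at that moment; what a row does not reach only later rows make up. A row lasts 1/12 s, in which the tool goes at most 41.7 mm and 7.16 degrees, less where a joint would pass 70% of its speed; a pose out of reach is approached as far as the arm can. A call with a gripper value outside its range is refused whole. The fingers move at their own pace and stop on an object; "force" is the grip in N (left out, the last holds). Time passes only in rows, so rows that repeat a pose let the fingers close. It gives the time, the measured TCP pose, the force, the opening and the grip force at its end, in the units of the state.
- robot.get_state(): the state, without advancing time (a new reading comes with each control period).
- robot.grab_frame(name): name is "scene" or "top" or "wrist"; returns a dict with "image" (420x560x3 uint8, blue, green, red), "depth" (420x560 float32, m along the optical axis (not along the pixel's ray), 0 where there is no reading), "fx", "fy", "cx", "cy" (pixels), "extrinsics" (4x4, takes a point from camera to world coordinates). Camera axes: x right, y up, looking along -z (the intrinsics and any distortion apply to the point x, -y, -z); pixel columns grow to the right and rows downward; lengths in m; the calibration is good to about 2 mm. A picture is of the moment at which its call begins.
- robot.sign_off(): hands the job in; it is judged then, once.
The state is a dict: "clock": time; "q": joint angles; "dq": joint speeds; "joint_efforts": joint torques, N m; "ee_pos": TCP position; "tcp_rot": TCP orientation; "force": force on the tool from outside, world axes, zero at the start; "ft_torque": the same for the moment, N m; "grip_width": finger opening in m; "finger_force": force on a finger pad.
Only numpy, scipy, OpenCV 4.12 (cv2) and the standard library are available. Lean on these libraries where they do the work, as an engineer would, in place of code of your own. Each camera call takes 0.05 s, during which the arm holds its last target. There are 200 camera calls.

## Working session

There is one attempt and no reset: what is moved stays moved. The work goes in short steps, Python scripts to look and compute and a tool call to move; the robot and the scene stay as the last step left them, time stands still between calls to the robot, and variables do not carry over. Pictures are saved under pics/ and viewed, at most 10 in all, crops included, and the job is handed in when it is done.

Besides the shell and the picture viewer there is one more tool, called by a JSON object that holds its "name" and its "arguments", one argument or row to a line. carry_out: Moves the arm, as the interface text tells. Its arguments: {"type":"object","properties":{"motion":{"type":"array"},"force":{"type":"number"}},"required":["motion"]}

```bash
mkdir -p pics; ls; python3 - <<'E'
from station import robot
import cv2,numpy as np
for n in("scene","top"):
    f=robot.grab_frame(n); cv2.imwrite(f"pics/{n}0.png",f["image"]); np.savez(f"{n}0.npz",**f)
    print(n,f["fx"],f["cx"],f["cy"],np.round(f["extrinsics"],3).tolist())
s=robot.get_state();print({k:np.round(v,3).tolist() for k,v in s.items()})
E
```

```text
pics
scene 485.4896850143664 273.0349736296947 212.94768602981628 [[0.851, -0.419, 0.318, 0.832], [0.525, 0.694, -0.492, -0.56], [-0.015, 0.585, 0.811, 1.079], [0.0, 0.0, 0.0, 1.0]]
top 440.08072996503563 279.2418552700792 202.84808721230542 [[0.026, 0.992, -0.122, 0.336], [-0.999, 0.029, 0.02, 0.011], [0.024, 0.121, 0.992, 1.479], [0.0, 0.0, 0.0, 1.0]]
{'clock': 0.1, 'q': [-1.312, 0.221, 1.528, -0.0, 1.395, -0.126], 'dq': [0.001, -0.004, -0.003, 0.001, -0.001, -0.0], 'joint_efforts': [0.001, -49.594, -38.852, 0.07, 0.052, -0.0], 'ee_pos': [0.234, -0.579, 0.222], 'tcp_rot': [-0.001, 0.982, 0.191, -0.0], 'force': [0.6, 0.11, -0.168], 'ft_torque': [-0.021, 0.043, -0.026], 'finger_force': 0.0, 'grip_width': 0.087}
```

View pics/scene0.png

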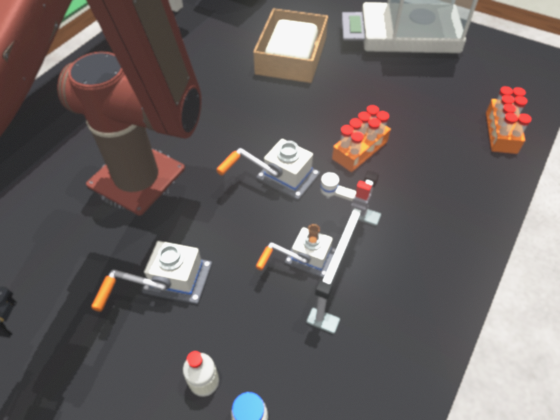

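View pics/top0.png

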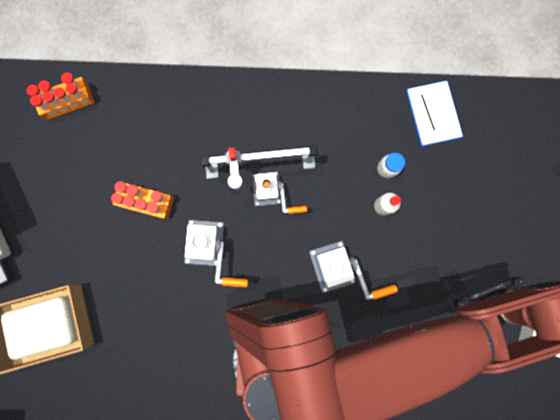

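Candidates for the cam lift: scene (313,243) / top (267,187) with the amber vial beside the rail; scene (290,160) / top (203,242); scene (173,265) / top (333,266). I take the first, which is the smallest and carries the vial. Red grip: scene (364,190) / top (232,154). Other red objects are tube caps and the bottle cap. Orange handle: top (297,210).

```bash
cat > h.py <<'E'
import cv2,numpy as np
def cloud(f):
    d=f["depth"];v,u=np.indices(d.shape)
    p=np.stack([(u-f["cx"])/f["fx"]*d,-(v-f["cy"])/f["fy"]*d,-d],-1)
    E=np.array(f["extrinsics"]);return p@E[:3,:3].T+E[:3,3]
def hsv(f): return cv2.cvtColor(f["image"],cv2.COLOR_BGR2HSV)
def box(f,P,u0,u1,v0,v1,m,zlo=-1,zhi=9):
    k=np.zeros(m.shape,bool);k[v0:v1,u0:u1]=1
    k&=m&(f["depth"]>0)&(P[...,2]>zlo)&(P[...,2]<zhi);return P[k]
def red(H): return ((H[...,0]<7)|(H[...,0]>172))&(H[...,1]>150)&(H[...,2]>70)
def orange(H): return (H[...,0]>=6)&(H[...,0]<22)&(H[...,1]>170)&(H[...,2]>120)
E
python3 - <<'E'
from h import *
def sh(n,p): print(n,len(p),*(np.round(x,4) for x in (p.mean(0),p.min(0),p.max(0))) if len(p) else '')
im=[]
for n,g,hd,o,vi,ra in(("top",(222,242,145,170),(224,245,172,192),(280,312,200,220),(255,282,175,202),(195,325,140,185)),
                  ("scene",(352,378,178,205),(318,342,170,194),(252,276,244,272),(300,326,222,262),(300,385,170,335))):
    f=dict(np.load(n+"0.npz"));P=cloud(f);H=hsv(f)
    one=np.ones(H.shape[:2],bool)
    sh(n+" grip top",box(f,P,*g,red(H),.22,.24))
    sh(n+" head top",box(f,P,*hd,one,.205,.222))
    sh(n+" handle",box(f,P,*o,orange(H)))
    sh(n+" vial z>.115",box(f,P,*vi,one,.118,.14))
    r=box(f,P,*ra,one,.158,.172); sh(n+" rail",r)
    c=r.mean(0)[:2];w=np.linalg.svd(r[:,:2]-c)[2][0];print("yaw",np.arctan2(w[0],-w[1]),np.arctan2(-w[0],w[1]))
    u0,u1,v0,v1=(190,330,130,230) if n=="top" else (235,395,165,305)
    im.append(cv2.resize(f["image"][v0:v1,u0:u1],(600,int(600*(v1-v0)/(u1-u0)))))
cv2.imwrite("pics/crop.png",cv2.resize(np.vstack(im),None,fx=.62,fy=.62))
E
```

```text
top grip top 57 [0.6321 0.1256 0.229 ] [0.618  0.1166 0.2202] [0.6469 0.135  0.2341]
top head top 150 [0.5529 0.1161 0.2123] [0.5343 0.0978 0.2052] [0.5728 0.1356 0.2191]
top handle 85 [ 0.4899 -0.0778  0.0634] [ 0.4789 -0.1142 -0.0058] [ 0.5085 -0.0464  0.0879]
top vial z>.115 29 [0.5673 0.0255 0.1279] [0.5531 0.0133 0.1185] [0.5785 0.0383 0.1366]
top rail 622 [0.6433 0.0418 0.1648] [ 0.6059 -0.128   0.158 ] [0.6781 0.2247 0.172 ]
yaw 0.12945065100943468 -3.0121420025803585
scene grip top 57 [0.6314 0.123  0.2286] [0.6187 0.1172 0.2229] [0.6482 0.1351 0.2332]
scene head top 203 [0.5554 0.1143 0.213 ] [0.5352 0.0962 0.205 ] [0.5742 0.1381 0.218 ]
scene handle 40 [ 0.4962 -0.0861  0.0807] [ 0.4828 -0.1042  0.0719] [ 0.5015 -0.0517  0.0873]
scene vial z>.115 83 [0.5666 0.0265 0.1259] [0.5527 0.012  0.1182] [0.5804 0.0399 0.1329]
scene rail 922 [0.6487 0.0122 0.1655] [ 0.5383 -0.129   0.158 ] [0.6813 0.2291 0.172 ]
yaw -3.0083792136520504 0.13321343993774282
```

View pics/crop.png

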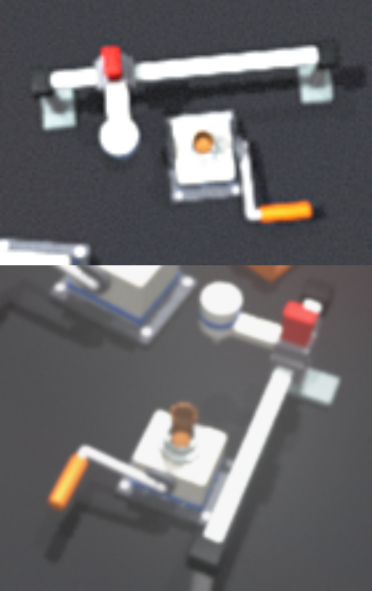

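The crop confirms it: the amber vial stands in the small white lift. The head is near the rail's +y end and the orange handle points to the robot at -y. Next I fit the rail yaw and write a target-to-tool-shift helper.

```bash
cat >> h.py <<'E'
from scipy.spatial.transform import Rotation as R
def delta(s,p,yaw):
    """shift (mm) and turn (deg) in tool axes to TCP p, tool down with tool x at world yaw"""
    q=np.array(s["tcp_rot"]);R0=R.from_quat(q[[1,2,3,0]])
    R1=R.from_euler("z",yaw)*R.from_euler("x",np.pi)
    return np.round(R0.inv().apply(np.array(p)-s["ee_pos"])*1000,1),np.round((R0.inv()*R1).as_rotvec(degrees=True),2)
E
python3 - <<'E'
from h import *
from station import robot
for n,ra in(("top",(195,325,140,185)),("scene",(300,385,170,335))):
    f=dict(np.load(n+"0.npz"));P=cloud(f);H=hsv(f)
    r=box(f,P,*ra,(H[...,1]<60)&(H[...,2]>150),.158,.172)
    r=r[(r[:,1]<.09)&(r[:,0]>.61)]
    l=cv2.fitLine(r[:,:2].astype(np.float32),cv2.DIST_HUBER,0,.001,.001).ravel()
    print(n,len(r),"yaw",np.arctan(-l[0]/l[1]),"pt",l[2:],r.min(0),r.max(0))
s=robot.get_state()
print(delta(s,[.632,.1245,.30],.12),delta(s,[.632,.1245,.204],.12))
E
```

```text
top 351 yaw 0.13168892 pt [ 0.6500274 -0.0061539] [ 0.62990894 -0.10301247  0.15811645] [0.66989853 0.08893004 0.17026807]
scene 560 yaw 0.13212402 pt [ 0.6518218  -0.00991054] [ 0.63134811 -0.10630265  0.15802647] [0.67229979 0.08967276 0.17191221]
(array([ 632.5, -502.7,  -77.5]), array([-0.1 ,  0.  , 15.17])) (array([ 632.5, -502.6,   18.5]), array([-0.1 ,  0.  , 15.17]))
```

{"name": "carry_out", "arguments": {
  "motion": [
    [0, 0, -40, 0, 0, 0, 1],
    [0, 0, -80, 0, 0, 0, 1],
    [30, -24, -80, 0, 0, 5, 1],
    [60, -48, -80, 0, 0, 10, 1],
    [90, -72, -80, 0, 0, 14.5, 1],
    [120, -96, -80, 0, 0, 14.5, 1],
    [150, -120, -80, 0, 0, 14.5, 1],
    [180, -144, -80, 0, 0, 14.5, 1]
  ]
}}

```text
clock: 0.77
ee_pos: [0.3477, -0.3764, 0.3021]
tcp_rot: [-0.0, 0.998, 0.066, -0.0]
force: [0.5, 0.3, 0.0]
grip_width: 0.0869
finger_force: 0.0
```

```bash
python3 - <<'E'
from h import *
from station import robot
s=robot.get_state();print(s["clock"],s["ee_pos"],s["q"],delta(s,[.632,.1245,.30],.132))
E
```

```text
0.7667 [ 0.34774445 -0.37638757  0.30206336] [-9.79027555e-01 -9.32289525e-02  1.70756089e+00  1.52208846e-04
  1.52789083e+00  4.60540028e-01] (array([ 347.4, -459.4,    2.3]), array([-0.04,  0.01, -0.04]))
```

{"name": "carry_out", "arguments": {
  "motion": [
    [23, -31, 0, 0, 0, 0, 1],
    [46, -62, 0, 0, 0, 0, 1],
    [70, -93, 0, 0, 0, 0, 1],
    [93, -124, 0, 0, 0, 0, 1],
    [117, -155, 0, 0, 0, 0, 1],
    [140, -186, 0, 0, 0, 0, 1],
    [164, -217, 0, 0, 0, 0, 1],
    [187, -248, 0, 0, 0, 0, 1]
  ]
}}

```text
clock: 1.43
ee_pos: [0.5006, -0.1058, 0.3023]
tcp_rot: [-0.0, 0.998, 0.066, -0.0]
force: [-0.2, -0.4, -0.2]
grip_width: 0.0869
finger_force: 0.0
```

{"name": "carry_out", "arguments": {
  "motion": [
    [23, -31, 0, 0, 0, 0, 1],
    [46, -62, 0, 0, 0, 0, 1],
    [70, -93, 0, 0, 0, 0, 1],
    [93, -124, 0, 0, 0, 0, 1],
    [117, -155, 0, 0, 0, 0, 1],
    [140, -186, 0, 0, 0, 0, 1],
    [158, -209, 0, 0, 0, 0, 1],
    [158, -209, 0, 0, 0, 0, 1]
  ]
}}

```text
clock: 2.1
ee_pos: [0.6304, 0.1252, 0.3009]
tcp_rot: [-0.001, 0.998, 0.068, -0.001]
force: [0.4, 0.2, -0.1]
grip_width: 0.0872
finger_force: 0.0
```

```bash
python3 - <<'E'
from h import *
from station import robot
f=robot.grab_frame("wrist");P=cloud(f);H=hsv(f)
r=P[red(H)&(P[...,2]>.222)&(P[...,2]<.24)]
print(len(r),r.mean(0),r.min(0),r.max(0),cv2.minAreaRect((r[:,:2]*1000).astype(np.float32)))
h=P[(H[...,1]<60)&(P[...,2]>.205)&(P[...,2]<.22)];print("head",len(h),h.mean(0),h.min(0),h.max(0))
cv2.imwrite("pics/w1.png",f["image"])
s=robot.get_state();print(s["clock"],s["ee_pos"],s["q"],delta(s,[.632,.1245,.203],.132))
E
```

```text
654 [0.6352094  0.12708329 0.22970752] [0.61967968 0.11797237 0.22242399] [0.64882189 0.13609537 0.23185949] ((634.2715454101562, 126.84327697753906), (28.053878784179688, 15.576671600341797), 7.614189624786377)
head 574 [0.56625394 0.11798749 0.21182672] [0.553492   0.09867215 0.20501761] [0.5737256  0.13593584 0.21557758]
2.15 [0.62953445 0.12279111 0.30093999] [6.95737941e-02 2.23947948e-01 1.37687681e+00 3.80311802e-04
 1.54292941e+00 1.50482794e+00] (array([ 2.9, -1.3, 97.9]), array([-0.03,  0.12,  0.2 ]))
```

View pics/w1.png

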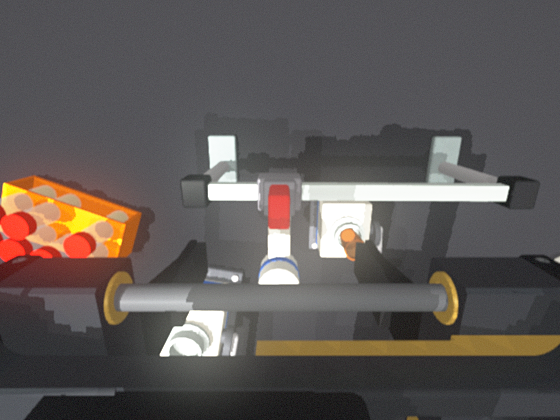

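The wrist view shows the red grip at (279,205), between the fingers and aligned with them. The vial is at (348,237) in the small lift. Descending to grasp.

{"name": "carry_out", "arguments": {
  "motion": [
    [3, -2, 30, 0, 0, 0, 1],
    [3, -2, 60, 0, 0, 0, 1],
    [3, -2, 80, 0, 0, 0, 1],
    [3, -2, 98, 0, 0, 0, 1],
    [3, -2, 98, 0, 0, 0, 0.5],
    [3, -2, 98, 0, 0, 0, 0.1],
    [3, -2, 98, 0, 0, 0, 0.1],
    [3, -2, 98, 0, 0, 0, 0.1]
  ],
  "force": 20
}}

```text
clock: 2.82
ee_pos: [0.6332, 0.1221, 0.2069]
tcp_rot: [0.0, 0.998, 0.066, 0.002]
force: [-0.0, 0.9, -0.4]
grip_width: 0.0679
finger_force: 0.0
```

{"name": "carry_out", "arguments": {
  "motion": [
    [0, 0, 0, 0, 0, 0, 0.1],
    [0, 0, 0, 0, 0, 0, 0.1]
  ]
}}

```text
clock: 2.98
ee_pos: [0.6328, 0.1225, 0.2061]
tcp_rot: [-0.0, 0.998, 0.066, 0.001]
force: [0.1, -0.5, 0.1]
grip_width: 0.0547
finger_force: 0.0
```

```bash
python3 - <<'E'
from h import *
from station import robot
for n,g,hd,vi in(("top",(222,242,145,170),(224,245,172,192),(255,282,175,202)),("scene",(352,378,178,205),(318,342,170,194),(300,326,222,262))):
    f=robot.grab_frame(n);P=cloud(f);H=hsv(f)
    for nm,b,z0,z1 in(("head",hd,.205,.222),("vial",vi,.122,.136)):
        p=box(f,P,*b,(H[...,1]<60) if nm=="head" else (H[...,1]>90),z0,z1)
        if len(p): print(n,nm,len(p),p.mean(0),(p.min(0)+p.max(0))/2,np.ptp(p,0))
f=robot.grab_frame("wrist");P=cloud(f);H=hsv(f)
p=box(f,P,290,420,180,400,H[...,1]>90,.12,.136);print("wrist vial",len(p),p.mean(0) if len(p) else 0)
cv2.imwrite("pics/w2.png",f["image"])
s=robot.get_state();print(s["clock"],s["ee_pos"],s["grip_width"],s["finger_force"],s["force"])
E
```

```text
top head 35 [0.56667181 0.11674453 0.21284542] [0.56690053 0.11715332 0.21145457] [0.01232709 0.03260098 0.0089053 ]
top vial 8 [0.5551328  0.02673378 0.12920129] [0.55583983 0.02561045 0.12858859] [0.00552822 0.01866691 0.01278974]
scene head 204 [0.55533649 0.11433184 0.21270259] [0.55474841 0.11642715 0.21200509] [0.03812655 0.04013046 0.01334038]
scene vial 53 [0.56556499 0.02788687 0.12793412] [0.56643039 0.02636993 0.12841252] [0.02654974 0.02675874 0.0127001 ]
wrist vial 0 0
3.1333 [0.63230794 0.12249107 0.20512516] 0.043028320205707134 0.0 [-0.39389764 -0.34870303  0.19853675]
```

{"name": "carry_out", "arguments": {
  "motion": [
    [0, 0, 0, 0, 0, 0, 0.1],
    [0, 0, 0, 0, 0, 0, 0.1],
    [0, 0, 0, 0, 0, 0, 0.1],
    [0, 0, 0, 0, 0, 0, 0.1],
    [0, 0, 0, 0, 0, 0, 0.1],
    [0, 0, 0, 0, 0, 0, 0.1]
  ]
}}

```text
clock: 3.63
ee_pos: [0.632, 0.1228, 0.2045]
tcp_rot: [-0.0, 0.998, 0.066, -0.0]
force: [-0.2, 1.6, 0.8]
grip_width: 0.0174
finger_force: 20.0
```

```bash
python3 - <<'E'
from h import *
from station import robot
f=robot.grab_frame("scene");P=cloud(f);H=hsv(f)
x=np.array([np.cos(.132),np.sin(.132)]);y=np.array([-x[1],x[0]])
for nm,b,z0,z1 in(("head",(318,342,170,194),.205,.222),("vial",(300,326,222,262),.122,.136)):
    p=box(f,P,*b,(H[...,1]<60) if nm=="head" else (H[...,1]>90),z0,z1)
    c=cv2.minEnclosingCircle((p[:,:2]*1000).astype(np.float32))
    print(nm,p.mean(0),c,"along",np.array(c[0])@y,"cross",np.array(c[0])@x)
e=np.array([robot.get_state()["ee_pos"]]);s=robot.get_state()
print(s["clock"],e,e[0,:2]@y,s["grip_width"],s["finger_force"],s["force"])
E
```

```text
head [0.55579617 0.11032665 0.21242278] ((555.8720703125, 112.9855728149414), 20.84553337097168) along 38.84045341059843 cross 565.9071632314655
vial [0.56595224 0.02668061 0.12769748] ((566.0899658203125, 26.110755920410156), 14.428035736083984) along -48.623457204706796 cross 564.6019663326013
3.6833 [[0.63202277 0.1227627  0.20455927]] 0.03850979601716062 0.01793733008823128 19.999726032838225 [-0.39121512  1.62764334  0.16733236]
```

{"name": "carry_out", "arguments": {
  "motion": [
    [0, 6, 0, 0, 0, 0, 0.1],
    [0, 16, 0, 0, 0, 0, 0.1],
    [0, 28, 0, 0, 0, 0, 0.1],
    [0, 40, 0, 0, 0, 0, 0.1],
    [0, 52, 0, 0, 0, 0, 0.1],
    [0, 64, 0, 0, 0, 0, 0.1],
    [0, 74, 0, 0, 0, 0, 0.1],
    [0, 80, 0, 0, 0, 0, 0.1]
  ]
}}

```text
clock: 4.35
ee_pos: [0.6429, 0.041, 0.2045]
tcp_rot: [0.0, 0.998, 0.065, 0.0]
force: [1.5, 1.5, 0.5]
grip_width: 0.018
finger_force: 20.0
```

{"name": "carry_out", "arguments": {
  "motion": [
    [0, 4, 0, 0, 0, 0, 0.1],
    [0, 7.5, 0, 0, 0, 0, 0.1],
    [0, 7.5, 0, 0, 0, 0, 0.1],
    [0, 7.5, 0, 0, 0, 0, 0.1]
  ]
}}

```text
clock: 4.68
ee_pos: [0.6437, 0.0349, 0.2045]
tcp_rot: [0.001, 0.998, 0.066, 0.0]
force: [1.9, -1.4, -0.4]
grip_width: 0.0178
finger_force: 20.0
```

```bash
python3 - <<'E'
from h import *
from station import robot
x=np.array([np.cos(.132),np.sin(.132)]);y=np.array([-x[1],x[0]])
im=[]
for n in("scene","wrist"):
    f=robot.grab_frame(n);P=cloud(f);H=hsv(f);q=P[...,:2]*1000-[566,26.5]
    near=np.hypot(q[...,0],q[...,1])<35
    for nm,k in(("head",(H[...,1]<60)&(P[...,2]>.205)&(P[...,2]<.222)),("vial",(H[...,1]>90)&(P[...,2]>.122)&(P[...,2]<.136))):
        p=P[near&k]
        if len(p)<5: continue
        c=cv2.minEnclosingCircle((p[:,:2]*1000).astype(np.float32))
        print(n,nm,len(p),c,"along",np.array(c[0])@y,"cross",np.array(c[0])@x)
    im.append(f["image"])
cv2.imwrite("pics/s3.png",np.hstack([cv2.resize(im[0][170:310,230:400],(510,420)),im[1][100:380,200:400]][:1]+[cv2.resize(im[1][130:400,180:366],(289,420))]))
s=robot.get_state();e=s["ee_pos"]
print(s["clock"],e,e[:2]@y,s["grip_width"],s["finger_force"],s["force"])
E
```

```text
scene head 228 ((566.7657470703125, 24.68228530883789), 20.92388916015625) along -50.128445344433295 cross 565.0838576951093
scene vial 31 ((566.2593994140625, 24.888212203979492), 14.134735107421875) along -49.857665918557664 cross 564.6090184195065
wrist head 9 ((585.6798095703125, 25.14773178100586), 4.527087211608887) along -52.156460231616116 cross 583.894640674287
4.7833 [0.64361992 0.03540178 0.20453503] -0.0496175226811992 0.017857555117764518 20.004441684577614 [ 0.54999906 -1.46890353 -0.01809496]
```

View pics/s3.png

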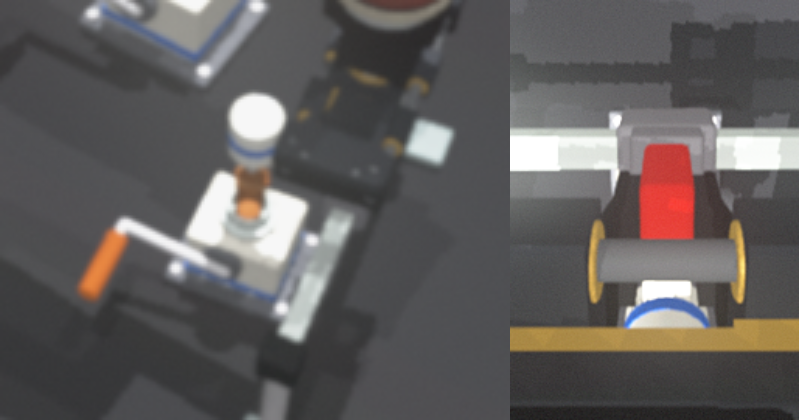

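The head sits right above the amber vial (scene crop: head (257,125), vial (250,200)), with an along-rail error of 1 mm or less. Releasing and going up.

{"name": "carry_out", "arguments": {
  "motion": [
    [0, 0, 0, 0, 0, 0, 0.6],
    [0, 0, 0, 0, 0, 0, 0.6],
    [0, 0, 0, 0, 0, 0, 0.6],
    [0, 0, -15, 0, 0, 0, 0.6],
    [0, 0, -35, 0, 0, 0, 0.6],
    [0, 0, -60, 0, 0, 0, 0.6],
    [0, 0, -90, 0, 0, 0, 0.6],
    [0, 0, -110, 0, 0, 0, 0.6]
  ]
}}

```text
clock: 5.45
ee_pos: [0.644, 0.0361, 0.3175]
tcp_rot: [0.0, 0.998, 0.066, 0.001]
force: [1.2, 0.1, 0.4]
grip_width: 0.0517
finger_force: 0.0
```

{"name": "carry_out", "arguments": {
  "motion": [
    [-15, 6, 0, 0, 0, -7, 0.6],
    [-35, 22, 0, 0, 0, -14, 0.6],
    [-57, 40, 0, 0, 0, -21, 0.6],
    [-80, 53, 0, 0, 0, -28, 0.6],
    [-104, 66, 0, 0, 0, -35, 0.6],
    [-128, 78, 0, 0, 0, -42, 0.6],
    [-150, 88, 0, 0, 0, -49, 0.6],
    [-168, 94, 0, 0, 0, -56, 0.6]
  ]
}}

```text
clock: 6.12
ee_pos: [0.4879, -0.0802, 0.3146]
tcp_rot: [0.0, 0.849, 0.529, -0.0]
force: [0.3, -0.3, -0.7]
grip_width: 0.0522
finger_force: 0.0
```

```bash
cat > m.py <<'E'
from h import *
from station import robot
x=np.array([np.cos(.132),np.sin(.132)]);y=np.array([-x[1],x[0]])
def look(fs=("scene","top")):
  for n in fs:
    f=robot.grab_frame(n);P=cloud(f);H=hsv(f);q=P[...,:2]*1000-[566,26.5]
    near=np.hypot(q[...,0],q[...,1])<35
    z=P[...,2];g=red(H)&(abs(P[...,0]-.645)<.03)&(abs(P[...,1]-.035)<.03)&(z>.222)&(z<.236)
    hd=(abs(P[...,0]-.49)<.03)&(abs(P[...,1]+.075)<.06)
    for nm,k in(("head",near&(H[...,1]<60)&(z>.205)&(z<.222)),("vial",near&(H[...,1]>90)&(z>.122)&(z<.136)),("grip",g),("handle",orange(H)&hd&(z>.05))):
        p=P[k]
        if len(p)<5: continue
        c=cv2.minEnclosingCircle((p[:,:2]*1000).astype(np.float32));c=np.array(c[0])
        print(n,nm,len(p),p.mean(0).round(4),"circ along %.1f cross %.1f"%(c@y,c@x),"mean along %.1f cross %.1f"%(1000*p.mean(0)[:2]@y,1000*p.mean(0)[:2]@x))
E
python3 - <<'E'
from m import *
look()
s=robot.get_state();v=np.array([.5665,.0262])
hp=v-.0886*x-.094*y
print(s["clock"],s["ee_pos"],hp,delta(s,[*hp,.15],.132+np.pi/2))
E
```

```text
scene head 237 [0.5677 0.0224 0.2127] circ along -49.8 cross 564.2 mean along -52.6 cross 565.7
scene vial 28 [0.5678 0.021  0.1277] circ along -49.6 cross 564.6 mean along -53.9 cross 565.6
scene grip 26 [0.6458 0.0286 0.2273] circ along -51.2 cross 644.1 mean along -56.6 cross 644.0
scene handle 64 [ 0.4925 -0.0794  0.0806] circ along -142.1 cross 476.6 mean along -143.6 cross 477.8
top head 141 [0.5656 0.0248 0.2124] circ along -49.9 cross 564.1 mean along -49.8 cross 564.0
top grip 61 [0.6443 0.035  0.2291] circ along -50.8 cross 643.4 mean along -50.1 cross 643.3
6.2167 [ 0.48774888 -0.08031161  0.3150161 ] [ 0.49104276 -0.07864353] (array([  3. ,   2.1, 165. ]), array([ 2.000e-02,  3.000e-02, -3.392e+01]))
```

{"name": "carry_out", "arguments": {
  "motion": [
    [0, 0, 20, 0, 0, -7, 0.6],
    [1, 1, 45, 0, 0, -14, 0.6],
    [2, 2, 70, 0, 0, -21, 0.6],
    [3, 2, 95, 0, 0, -28, 0.6],
    [3, 2, 120, 0, 0, -34, 0.6],
    [3, 2, 145, 0, 0, -34, 0.6],
    [3, 2, 160, 0, 0, -34, 0.6],
    [3, 2, 165, 0, 0, -34, 0.6]
  ]
}}

```text
clock: 6.88
ee_pos: [0.491, -0.0765, 0.1463]
tcp_rot: [-0.002, 0.66, 0.752, -0.001]
force: [-0.4, -0.3, -0.1]
grip_width: 0.0523
finger_force: 0.0
```

```bash
python3 - <<'E'
from m import *
f=robot.grab_frame("wrist");P=cloud(f);H=hsv(f);z=P[...,2]
p=P[orange(H)&(z>.06)&(z<.095)&(abs(P[...,0]-.49)<.03)]
if len(p): print(len(p),p.mean(0),"rail mid: along",(p[:,:2]@y).min(),(p[:,:2]@y).max(),"cross",(p[:,:2]@x).min(),(p[:,:2]@x).max(),"topz",p[:,2].max(),"ridge cross",(p[p[:,2]>p[:,2].max()-.004][:,:2]@x).mean())
cv2.imwrite("pics/w4.png",f["image"])
s=robot.get_state();hp=np.array([.49104276,-.07864353])
print(s["clock"],s["ee_pos"],s["ee_pos"][:2]@x,delta(s,[*hp,.0566],.132+np.pi/2))
E
```

```text
1540 [ 0.4889628  -0.07348002  0.08219295] rail mid: along -0.1685769348981613 -0.10914533464650976 cross 0.46606102129972654 0.48391684535968493 topz 0.08597734496500178 ridge cross 0.47507460242512195
6.9333 [ 0.49129291 -0.07671119  0.14689546] 0.47692248247599656 (array([-2.1, -0.1, 90.3]), array([-0.22, -0.12, -0.09]))
```

View pics/w4.png

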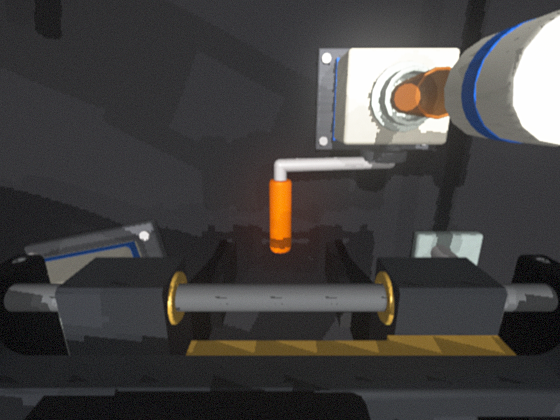

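The wrist view shows the orange handle at (280,215), centred between the open fingers at (225..330). Its measured centre is within 2 mm of the grasp line. Descending and closing on it.

{"name": "carry_out", "arguments": {
  "motion": [
    [-1, -1.5, 25, 0, 0, 0, 0.6],
    [-1, -1.5, 50, 0, 0, 0, 0.6],
    [-1, -1.5, 75, 0, 0, 0, 0.6],
    [-1, -1.5, 90, 0, 0, 0, 0.6],
    [-1, -1.5, 90, 0, 0, 0, 0.1],
    [-1, -1.5, 90, 0, 0, 0, 0.1],
    [-1, -1.5, 90, 0, 0, 0, 0.1],
    [-1, -1.5, 90, 0, 0, 0, 0.1]
  ],
  "force": 12
}}

```text
clock: 7.6
ee_pos: [0.493, -0.0794, 0.0617]
tcp_rot: [0.002, 0.659, 0.752, 0.001]
force: [0.6, -0.2, 0.7]
grip_width: 0.0331
finger_force: 0.0
```

{"name": "carry_out", "arguments": {
  "motion": [
    [0, 0, 0, 0, 0, 0, 0.1],
    [0, 0, 0, 0, 0, 0, 0.1],
    [0, 0, 0, 0, 0, 0, 0.1],
    [0, 0, 0, 0, 0, 0, 0.1]
  ]
}}

```text
clock: 7.93
ee_pos: [0.4908, -0.0794, 0.0606]
tcp_rot: [-0.0, 0.659, 0.752, -0.001]
force: [-6.0, -1.3, 6.9]
grip_width: 0.0175
finger_force: 12.0
```

{"name": "carry_out", "arguments": {
  "motion": [
    [0, 1.8, -8, 0, 0, 0, 0.1],
    [0, 4.1, -15.5, 0, 0, 0, 0.1],
    [0, 7.1, -22.7, 0, 0, 0, 0.1],
    [0, 10.7, -29.7, 0, 0, 0, 0.1],
    [0, 15, -36.3, 0, 0, 0, 0.1],
    [0, 19.7, -42.5, 0, 0, 0, 0.1],
    [0, 25, -48.3, 0, 0, 0, 0.1],
    [0, 30.8, -53.6, 0, 0, 0, 0.1]
  ]
}}

```text
clock: 8.6
ee_pos: [0.5165, -0.0759, 0.1136]
tcp_rot: [-0.004, 0.659, 0.752, -0.005]
force: [-22.3, -6.2, 17.1]
grip_width: 0.0198
finger_force: 12.0
```

```bash
python3 - <<'E'
from m import *
s=robot.get_state();e=s["ee_pos"]
a=np.array([.5665,.0262]);dx=(e[:2]-a)@x*1000;dz=(e[2]+.019-.06)*1000
print(s["clock"],e,dx,dz,np.hypot(dx,dz),np.degrees(np.arctan2(dz,-dx)),s["grip_width"],s["finger_force"],s["force"])
look(("scene",))
E
```

```text
8.6 [ 0.51645016 -0.07593628  0.11364314] -63.057311101781806 72.64313942524639 96.19381575206735 49.04064016727371 0.019777544667731232 11.989991962909698 [-22.27292443  -6.15387365  17.05904629]
scene head 230 [0.5672 0.0229 0.2125] circ along -49.0 cross 563.1 mean along -51.9 cross 565.3
scene grip 36 [0.6437 0.0301 0.2274] circ along -51.0 cross 644.1 mean along -54.9 cross 642.1
scene handle 37 [ 0.5148 -0.0908  0.1309] circ along -155.6 cross 498.6 mean along -157.8 cross 498.4
```

{"name": "carry_out", "arguments": {
  "motion": [
    [0, -1, -1, 0, 0, 0, 0.1],
    [0, -2, -2, 0, 0, 0, 0.1],
    [0, -2, -2, 0, 0, 0, 0.1],
    [0, -2, -2, 0, 0, 0, 0.1]
  ],
  "force": 6
}}

```text
clock: 8.98
ee_pos: [0.5177, -0.0758, 0.1162]
tcp_rot: [-0.001, 0.659, 0.752, -0.002]
force: [-11.4, -4.4, 8.2]
grip_width: 0.0175
finger_force: 6.0
```

```bash
python3 - <<'E'
from m import *
f=robot.grab_frame("wrist");cv2.imwrite("pics/w5.png",f["image"])
s=robot.get_state();e=s["ee_pos"]
print(s["clock"],e,e[:2]@x,e[:2]@y,s["grip_width"],s["finger_force"],s["force"],s["ft_torque"])
E
```

```text
9.0333 [ 0.51765505 -0.07585062  0.11618955] 0.5031685536161145 -0.14332297222793122 0.017680567408055445 6.000966088031419 [-11.25093855  -3.07182711   8.08070891] [-0.63071613  1.97453484  0.05437563]
```

View pics/w5.png

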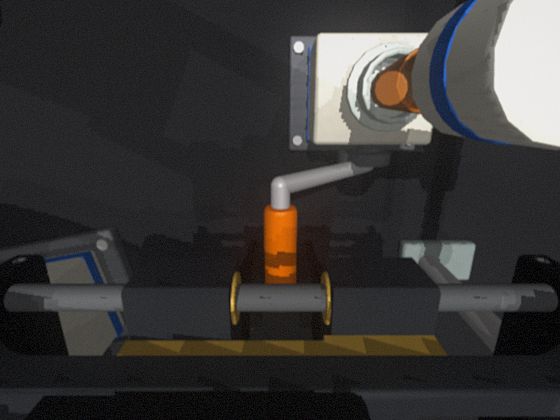

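The wrist view shows the handle (281,240) held between the pads, with the lever partway up and the vial upright in its cup. I continue the arc with the light grip.

{"name": "carry_out", "arguments": {
  "motion": [
    [0, 6.1, -4.9, 0, 0, 0, 0.1],
    [0, 12.7, -9.2, 0, 0, 0, 0.1],
    [0, 19.6, -13, 0, 0, 0, 0.1],
    [0, 26.8, -16.1, 0, 0, 0, 0.1],
    [0, 34.2, -18.6, 0, 0, 0, 0.1],
    [0, 41.9, -20.4, 0, 0, 0, 0.1],
    [0, 49.6, -21.6, 0, 0, 0, 0.1],
    [0, 49.6, -21.6, 0, 0, 0, 0.1]
  ]
}}

```text
clock: 9.7
ee_pos: [0.5705, -0.0686, 0.1381]
tcp_rot: [0.001, 0.659, 0.752, 0.001]
force: [-3.4, 0.2, 7.2]
grip_width: 0.0176
finger_force: 6.0
```

```bash
cat >> m.py <<'E'
def st():
    s=robot.get_state();e=s["ee_pos"]
    print(s["clock"],e.round(4),"cross",e[:2]@x,"along",e[:2]@y,s["grip_width"],s["finger_force"],"F",s["force"].round(1))
def handle(fs=("scene","wrist")):
  for n in fs:
    f=robot.grab_frame(n);P=cloud(f);H=hsv(f);z=P[...,2];r=P[...,:2]
    k=orange(H)&(z>.11)&(z<.175)&(abs(r@x-.55)<.05)&(abs(r@y+.14)<.05)
    p=P[k]
    if len(p)>4: print(n,"handle",len(p),"cross",(p[:,:2]@x).min(),(p[:,:2]@x).max(),"ztop",p[:,2].max(),"along",(p[:,:2]@y).min(),(p[:,:2]@y).max())
    k=(H[...,1]>90)&(H[...,0]<20)&(z>.10)&(z<.165)&(abs(r@x-.5646)<.025)&(abs(r@y+.0495)<.025)
    p=P[k]
    if len(p)>4: print(n,"vial",len(p),"ztop",p[:,2].max(),"mean",p.mean(0).round(4))
  return f
E
python3 -c "
from m import *
st();handle()"
```

```text
9.7 [ 0.5705 -0.0686  0.1381] cross 0.5565276638598712 along -0.14305021935927353 0.01764470769724227 6.000252217054367 F [-3.4  0.2  7.2]
scene handle 51 cross 0.5500630042166655 0.5626396431157936 ztop 0.16256035655806944 along -0.16859864792636695 -0.14328979537677844
wrist handle 1741 cross 0.5470865575195012 0.5637724140761182 ztop 0.16039848325699277 along -0.14826843651017682 -0.10940239833514058
```

{"name": "carry_out", "arguments": {
  "motion": [
    [0, 3, -0.3, 0, 0, 0, 0.1],
    [0, 6, -0.2, 0, 0, 0, 0.1],
    [0, 8, 0, 0, 0, 0, 0.1],
    [0, 8, 0, 0, 0, 0, 0.1],
    [0, 8, 0, 0, 0, 0, 0.1],
    [0, 8, 0, 0, 0, 0, 0.1]
  ]
}}

```text
clock: 10.3
ee_pos: [0.5775, -0.0676, 0.1378]
tcp_rot: [0.001, 0.659, 0.752, 0.0]
force: [-1.6, -1.1, 5.6]
grip_width: 0.0177
finger_force: 6.0
```

```bash
python3 - <<'E'
from m import *
st();w=handle();f=robot.grab_frame("scene");look(("scene",));st()
cv2.imwrite("pics/end.png",np.hstack([cv2.resize(f["image"][170:310,230:400],(480,395)),cv2.resize(w["image"][:280,220:440],(310,395))]))
E
```

```text
10.3 [ 0.5775 -0.0676  0.1378] cross 0.5635441934051447 along -0.14303824259824258 0.017694658126789938 6.0002730041742325 F [-1.6 -1.1  5.6]
scene handle 51 cross 0.5570238160048385 0.5701914608245717 ztop 0.16150189683161142 along -0.16881689547283096 -0.12604951752321528
wrist handle 1723 cross 0.5541362544554262 0.5713042440046939 ztop 0.16050121632659087 along -0.14660649274124693 -0.10930206191698381
scene head 37 [0.5818 0.027  0.2123] circ along -47.0 cross 576.5 mean along -49.8 cross 580.2
scene grip 57 [0.6431 0.0307 0.228 ] circ along -50.3 cross 644.2 mean along -54.2 cross 641.6
10.5 [ 0.5774 -0.0677  0.1378] cross 0.5634717963784593 along -0.14306427066438415 0.017950899252039326 6.000221148133278 F [-2.4 -0.6  4.6]
```

View pics/end.png

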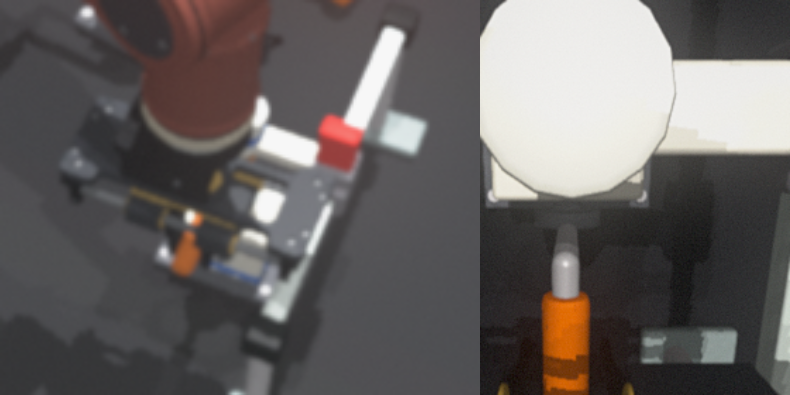

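The final view shows the handle (566,340 in the right crop) straight above the hinge and still gripped at 6 N. The head and grip are unmoved, and the handle centre is within about 1 mm of the hinge in the rail's x, which puts the lever near 1.39 rad. Handing in.

```bash
python3 -c "
from station import robot
print(robot.sign_off())"
```

```text
the job is handed in; nothing more can be done
None
```

The job is handed in: the nozzle is centred over the amber vial to about 1 mm along the rail, and the cam lever is held at about 1.39 rad with a 6 N grip; the last pictures did not show the vial's seating, and no verdict came back.

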